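# Make up two breakfast table caddies

## Task

Make up the two wooden table caddies from the stock on the serving board: the large squeeze bottle, the salt shaker and the pepper mill go in the long three-pocket caddy, and the syrup bottle and the jam jar in the short two-pocket caddy, each standing upright on the floor of a pocket of its own that it fits. Set each one down rather than dropping it, keep both caddies flat on the table, and leave the small squeeze bottle, the toothpick glass and the egg cup standing where they are.

Things in the scene. Friction and masses are not known exactly. Their poses are not given: they have to be found in the camera images.
- long_caddy: Long brown wooden table caddy, loose, 0.8 kg: open box 232 (its x) x 100 (its y) x 42 mm high; floor, walls and dividers 8 mm thick, all rising to the 42 mm rim. Three pockets in a row along x, all at y = 0: the middle one (x = 0) 84 x 84 mm; the end ones (x = +79 and -79 mm) 58 mm (x) x 84 mm (y). Origin: centre of its underside.
- short_caddy: Short brown wooden table caddy, loose, 0.75 kg: open box 192 (its x) x 100 (its y) x 42 mm high; floor, walls and divider 8 mm thick, all rising to the 42 mm rim. Two pockets 84 x 84 mm, centred at x = +46 and -46 mm, y = 0. Origin: centre of its underside.
- large_squeeze_bottle: The large white plastic squeeze bottle with a grey pointed nozzle: straight round body 64 mm in diameter up to 98 mm, then shoulder, cap and a thin nozzle to 130 mm. About 0.36 kg. Too wide for a 58 mm pocket. Starts upright on the fixed bamboo board (330 x 340 mm, top 16 mm above the table). Origin: centre of its underside, z up; round, yaw does not matter.
- salt_shaker: The salt shaker: a plain brushed-steel cylinder 42 mm in diameter, straight up to 72 mm, with a domed pierced top at 88 mm. About 0.16 kg. Starts upright on the fixed bamboo board (330 x 340 mm, top 16 mm above the table). Origin: centre of its underside, z up; round, yaw does not matter.
- pepper_mill: The turned dark-wood pepper mill: foot 42 mm in diameter up to 18 mm, a straight barrel 36 mm in diameter from 28 to 72 mm, a neck, a rounded head 39 mm wide around 84 mm and a small steel nut, 102 mm tall in all. About 0.18 kg. Starts upright on the fixed bamboo board (330 x 340 mm, top 16 mm above the table). Origin: centre of its underside, z up; round, yaw does not matter.
- syrup_bottle: The syrup bottle: amber glass with a plain paper band, straight round body 60 mm in diameter up to 90 mm, shoulder with a small ear, neck, and a black screw cap 34 mm wide to 122 mm. About 0.42 kg. Too wide for a 58 mm pocket. Starts upright on the fixed bamboo board (330 x 340 mm, top 16 mm above the table). Origin: centre of its underside, z up; round, yaw does not matter.
- jam_jar: The jam jar: squat glass jar of dark jam with a plain paper band and a flat aluminium lid of the same width, 62 mm in diameter and 80 mm tall, straight-sided. About 0.34 kg. Too wide for a 58 mm pocket. Starts upright on the fixed bamboo board (330 x 340 mm, top 16 mm above the table). Origin: centre of its underside, z up; round, yaw does not matter.
- small_squeeze_bottle: Bystander, to be left: a small slim squeeze bottle like the large one, 40 mm in diameter, 108 mm tall, loose. Starts upright on the fixed bamboo board (330 x 340 mm, top 16 mm above the table). Origin: centre of its underside, z up; round, yaw does not matter.
- toothpick_glass: Bystander, to be left: a small tapered glass full of wooden toothpicks, 46 mm in diameter at the rim, 70 mm tall with the picks, loose. Starts upright on the fixed bamboo board (330 x 340 mm, top 16 mm above the table). Origin: centre of its underside, z up; round, yaw does not matter.
- egg_cup: Bystander, to be left: a white egg cup with a brown egg in it, 49 mm in diameter, 67 mm tall, loose. Starts upright on the fixed bamboo board (330 x 340 mm, top 16 mm above the table). Origin: centre of its underside, z up; round, yaw does not matter.
There are look-alikes about, which are no part of the job. Leave any purple look-alike of the pepper_mill alone. Leave any yellow look-alike of the salt_shaker alone.

How it is judged (in metres and radians):
At the end, for the whole second after the job is handed in: The three named things stand in the long caddy, the two in the short one, each on its floor (within 5 mm), upright (0.12 rad), released and at rest. Both caddies lie flat on the table. The other three things stand upright within 40 mm of where they began (x of large_squeeze_bottle in the frame of long_caddy between -0.105 and 0.105 m and y of large_squeeze_bottle in the frame of long_caddy between -0.04 and 0.04 m and z of large_squeeze_bottle in the frame of long_caddy between 0.003 and 0.013 m and angle between each of large_squeeze_bottle, salt_shaker, pepper_mill, syrup_bottle, jam_jar's own z axis and vertical below 0.12 rad and linear speed of each of large_squeeze_bottle, salt_shaker, pepper_mill, syrup_bottle, jam_jar, long_caddy, short_caddy, small_squeeze_bottle, toothpick_glass, egg_cup below 0.02 m/s and x of salt_shaker in the frame of long_caddy between -0.105 and 0.105 m and y of salt_shaker in the frame of long_caddy between -0.04 and 0.04 m and z of salt_shaker in the frame of long_caddy between 0.003 and 0.013 m and x of pepper_mill in the frame of long_caddy between -0.105 and 0.105 m and y of pepper_mill in the frame of long_caddy between -0.04 and 0.04 m and z of pepper_mill in the frame of long_caddy between 0.003 and 0.013 m and x of syrup_bottle in the frame of short_caddy between -0.085 and 0.085 m and y of syrup_bottle in the frame of short_caddy between -0.04 and 0.04 m and z of syrup_bottle in the frame of short_caddy between 0.003 and 0.013 m and x of jam_jar in the frame of short_caddy between -0.085 and 0.085 m and y of jam_jar in the frame of short_caddy between -0.04 and 0.04 m and z of jam_jar in the frame of short_caddy between 0.003 and 0.013 m and height (world z) of each of long_caddy, short_caddy below 0.008 m and angle between each of long_caddy, short_caddy's own z axis and vertical below 0.06 rad and angle between each of small_squeeze_bottle, toothpick_glass, egg_cup's own z axis and vertical below 0.15 rad and distance of each of small_squeeze_bottle, toothpick_glass, egg_cup from where it was at the start of the episode below 0.04 m); the robot touches nothing.
It fails at once if one of the three things that stay (small squeeze bottle, toothpick glass, egg cup) is shifted more than 40 mm or tipped over (distance of any of small_squeeze_bottle, toothpick_glass, egg_cup from where it was at the start of the episode above 0.04 m or angle between any of small_squeeze_bottle, toothpick_glass, egg_cup's own z axis and vertical above 0.6 rad).
It fails at once if one of the five things is dropped: it falls free of the fingers from more than about 25 mm (faster than 0.7 m/s) ((linear speed of large_squeeze_bottle above 0.7 m/s and contact force between the fingers and large_squeeze_bottle below 0.05 N) or (linear speed of salt_shaker above 0.7 m/s and contact force between the fingers and salt_shaker below 0.05 N) or (linear speed of pepper_mill above 0.7 m/s and contact force between the fingers and pepper_mill below 0.05 N) or (linear speed of syrup_bottle above 0.7 m/s and contact force between the fingers and syrup_bottle below 0.05 N) or (linear speed of jam_jar above 0.7 m/s and contact force between the fingers and jam_jar below 0.05 N)).
It also fails if it takes over 128 s, if anything falls off the work surface, if the arm or the gripper's body presses on something with over 40 N, if the wrist force passes 120 N, or if a joint passes its speed limit or range.

## Robot

A 7-joint arm with a two-finger parallel gripper is mounted at the origin on the work surface. World frame = base frame: x ahead of the robot, y to its left, z up, the work surface at z = 0. Lengths are in mm, angles in rad, forces in N, time in s.
With the tool pointing down it reaches from about 400 to 850 mm from the base axis. Payload 6.9 kg.
Tool frame: the origin (TCP) lies on the centre line of the jaws, within the pads' length; the fingertips stand 25 mm ahead of it and the grasp point (between the pads) lies 6 mm ahead of it; z points along the fingers, y is the line along which they close (so a half turn about z gives the same grasp; the last joint's range is limited). The gripper opens to 85 mm and grips with 20 to 120 N. Pads are 22 mm wide; open, the fingers measure 114 mm over their backs; the gripper's body (76 mm by 85 mm) begins 54 mm behind the grasp point. The pads swing forward as they close: fully open they stand 13 mm farther back than shut.
Start: joints at [1.248, 0.507, -0.238, 1.5, 0.126, 1.149, -0.155], TCP at [259.833, -568.418, 256.275] pointing down, gripper open.
Joint ranges: [-3.08, 3.08], [-0.24, 2.05], [-1.43, 1.35], [0, 2.5], [-1.52, 4.66], [0.17, 1.96], [-2.89, 2.89]. Speed limits (rad/s): [2.39, 2.39, 3.14, 3.14, 3.14, 3.14, 3.14].

## Interface

Orientations are given as a unit quaternion [w, x, y, z].
In Python, from station import bot gives the robot as it stands.
- The arm moves only by the tool drive_tool, never from a script. Its arguments are lists of equal length, an entry for each row: "claw": the opening, from 0 (shut) to 1 (fully open); "travel": the shift along the world's x, y, z in units of 40 mm (1.0 is 40 mm), a list of three; "roll": the turn about the world's z in rad. In form: {"claw": [claw, ...], "travel": [[x, y, z], ...], "roll": [roll, ...]}. A call has 1 to 12 rows; each row shifts and turns the commanded pose from where the row before left it; what a row does not reach is not made up. A row lasts 1/12 s, in which the tool goes at most 41.7 mm and 7.16 degrees, less where a joint would pass 70% of its speed; a pose out of reach is approached as far as the arm can. A call is refused whole if a number of a shift passes 1 or a number of a turn 0.125, either way. A call with a gripper value outside its range is refused whole. The fingers move at their own pace and stop on an object; "squeeze" is the grip in N (left out, the last holds). Time passes only in rows, so rows that do not move let the fingers close. It gives the time, the measured TCP pose, the force, the opening and the grip force at its end, in the units of the state.
- bot.get_state(): the state, without advancing time (a new reading comes with each control period).
- bot.snapshot(name): name is "side" or "top"; returns a dict with "img" (420x560x3 uint8, red, green, blue), "fx", "fy", "cx", "cy" (pixels), "extrinsics" (4x4, takes a point from world to camera coordinates). Camera axes: x right, y down, z forward; pixel columns grow to the right and rows downward; lengths in mm; the calibration is good to about 2 mm. A picture is of the moment at which its call begins. There is no depth.
- bot.finish_job(): hands the job in; it is judged then, once.
The state is a dict: "t": time; "joints": joint angles; "qd": joint speeds; "joint_torque": joint torques, N m; "tool_pos": TCP position; "ee_rot": TCP orientation; "contact_force": force on the tool from outside, world axes, zero at the start; "moment": the same for the moment, N m; "finger_gap": finger opening in mm; "finger_force": force on a finger pad.
Only numpy, scipy, OpenCV 4.12 (cv2) and the standard library are available. Lean on these libraries where they do the work, as an engineer would, in place of code of your own. Each camera call takes 0.05 s, during which the arm holds its last target. There are 200 camera calls.

## Working session

There is one attempt and no reset: what is moved stays moved. The work goes in short steps, Python scripts to look and compute and a tool call to move; the robot and the scene stay as the last step left them, time stands still between calls to the robot, and variables do not carry over. Pictures are saved under pics/ and viewed, at most 14 in all, crops included, and the job is handed in when it is done.

Besides the shell and the picture viewer there is one more tool, called as name(argument=value, ...) on one line, values as JSON. drive_tool: Moves the arm, as the interface text tells. Its arguments: {"type":"object","properties":{"claw":{"type":"array"},"travel":{"type":"array"},"roll":{"type":"array"},"squeeze":{"type":"number"}},"required":["claw","travel","roll"]}

```bash
mkdir -p pics && python3 - <<'E'
from station import bot
import cv2,numpy as np
for n in("top","side"):
    s=bot.snapshot(n); cv2.imwrite(f"pics/{n}0.png",s["img"][:,:,::-1])
    np.savez(f"{n}.npz",**s); print(n,s["fx"],s["fy"],s["cx"],s["cy"]); print(np.round(s["extrinsics"],3))
st=bot.get_state(); print(st["t"],st["ee_rot"],st["finger_gap"])
E
```

```text
top 430.9463724977073 430.9463724977073 277.0861307119327 197.0882326172445
[[-1.40000e-02 -1.00000e+00 -6.00000e-03  2.04320e+01]
 [-9.92000e-01  1.50000e-02 -1.25000e-01  5.09571e+02]
 [ 1.25000e-01  4.00000e-03 -9.92000e-01  9.32295e+02]
 [ 0.00000e+00  0.00000e+00  0.00000e+00  1.00000e+00]]
side 475.51317452786014 475.51317452786014 277.684856462247 202.4533061237137
[[-8.48000e-01 -5.29000e-01  2.20000e-02  4.31055e+02]
 [-2.67000e-01  3.91000e-01 -8.81000e-01  1.69231e+02]
 [ 4.57000e-01 -7.53000e-01 -4.73000e-01  7.36706e+02]
 [ 0.00000e+00  0.00000e+00  0.00000e+00  1.00000e+00]]
0.1 [-7.51809359e-04  9.77105056e-01  2.12755989e-01 -1.81840291e-04] 85.30607244113841
```

View pics/top0.png

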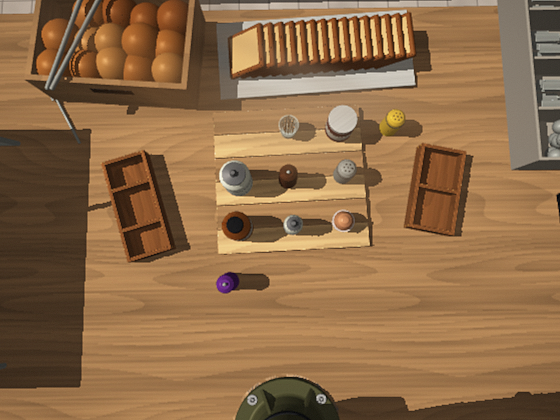

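View pics/side0.png

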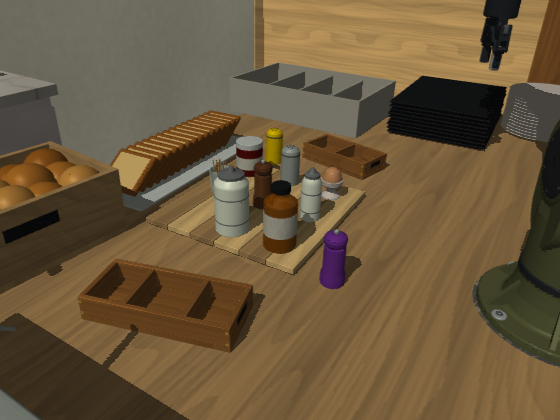

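```bash
python3 - <<'E'
import cv2,numpy as np
t=cv2.imread("pics/top0.png");s=cv2.imread("pics/side0.png")
a=cv2.resize(t[95:260,205:420],None,fx=3.6,fy=3.6,interpolation=cv2.INTER_CUBIC)
cv2.imwrite("pics/crop_t.png",a)
b=cv2.resize(s[110:310,150:390],None,fx=3,fy=3,interpolation=cv2.INTER_CUBIC)
cv2.imwrite("pics/crop_s.png",b)
c=np.hstack([cv2.resize(t[140:270,95:185],None,fx=4.4,fy=4.4,interpolation=cv2.INTER_CUBIC),cv2.resize(t[130:260,395:485],None,fx=4.4,fy=4.4,interpolation=cv2.INTER_CUBIC)])
cv2.imwrite("pics/crop_c.png",c)
E
```

```text
(no output)
```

View pics/crop_t.png

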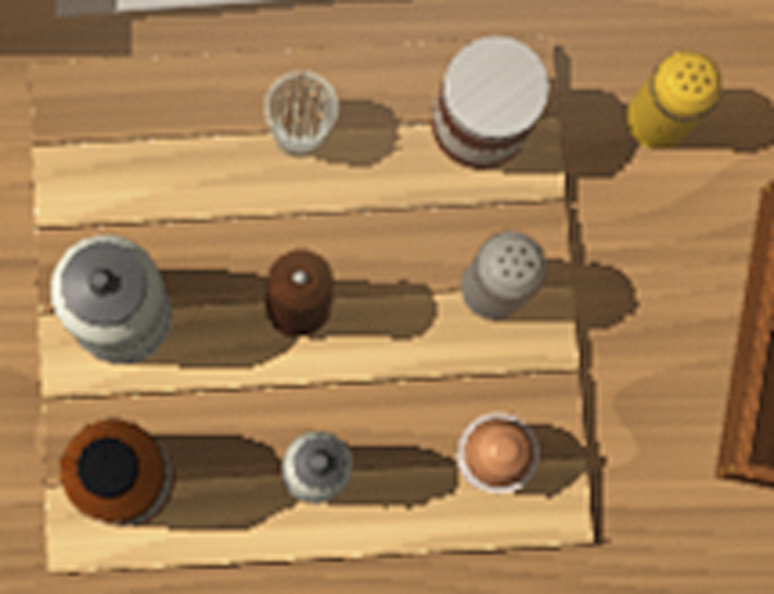

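View pics/crop_s.png

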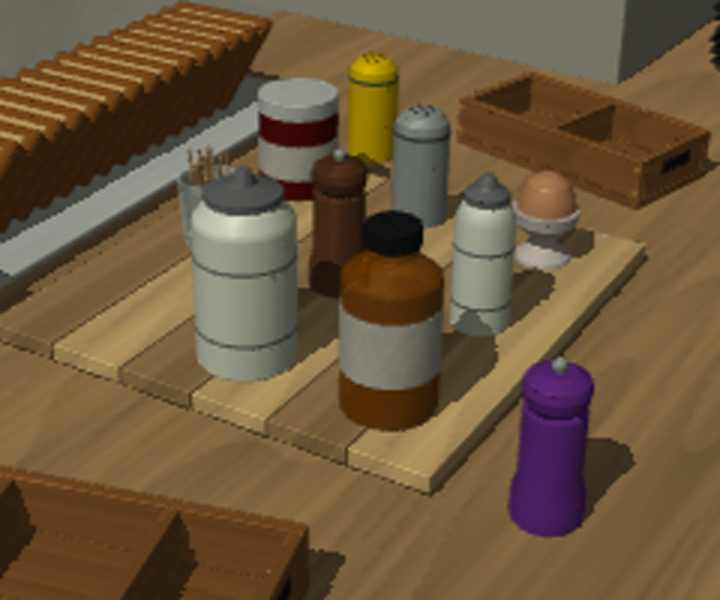

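View pics/crop_c.png

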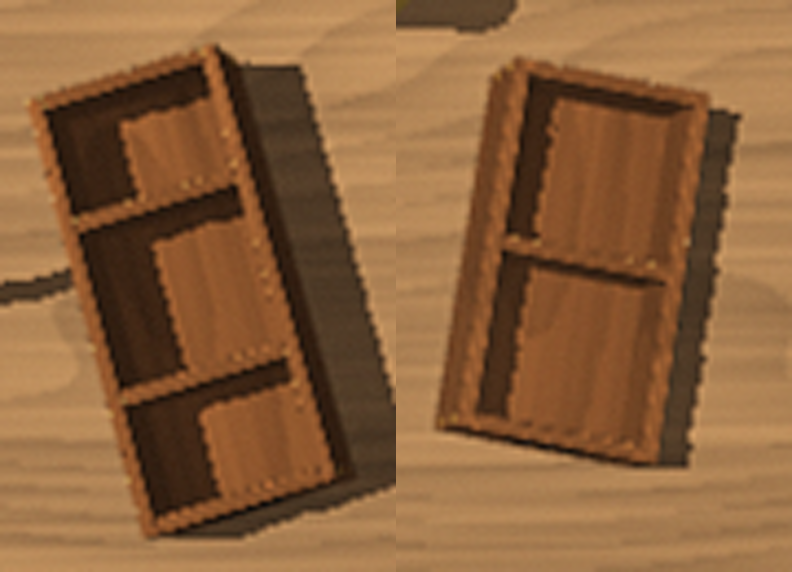

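Candidates (top view): pepper mill – brown (288,173) vs purple (228,283) → brown. Salt – steel (347,168) vs yellow (394,122) → steel. Large squeeze (234,172) vs small (293,223) → the large one. Syrup is at (235,224) and jam at (342,119). The toothpick glass (289,125) and egg cup (343,220) stay where they are. The crops confirm the choices: the long caddy is at left (140,205) and the short one at right (437,189), both with clear rims.

```bash
cat > h.py <<'E'
import numpy as np
from scipy.optimize import least_squares
def cam(n): 
    d=np.load(n+".npz"); return d
C={n:cam(n) for n in("top","side")}
def proj(n,P):
    d=C[n];E=d["extrinsics"];p=np.atleast_2d(P)@E[:3,:3].T+E[:3,3]
    return np.c_[d["fx"]*p[:,0]/p[:,2]+d["cx"],d["fy"]*p[:,1]/p[:,2]+d["cy"]]
def ray(n,u,v,z):
    d=C[n];E=d["extrinsics"];R=E[:3,:3];c=-R.T@E[:3,3]
    r=R.T@np.array([(u-d["cx"])/d["fx"],(v-d["cy"])/d["fy"],1]);return (c+r*(z-c[2])/r[2])[:2]
E
python3 - <<'E'
from h import *
f=lambda x,y,s,ox,oy:((x+.5)/s-.5+ox,(y+.5)/s-.5+oy)
T=dict(large=(105,277,146,243,170),pepper=(300,278,118,339,155),salt=(513,262,104,421,110),jam=(496,88,96,298,95),syrup=(109,468,138,393,222),small=(319,460,124,487,177),pick=(302,106,82,0,0),egg=(498,450,83,546,172),)
for k,(x,y,z,a,b) in T.items():
    print(k,ray("top",*f(x,y,3.6,205,95),z).round(1),ray("side",*f(a,b,3,150,110),z).round(1))
t=lambda l,dx,ox,oy:np.array([f(x-dx,y,4.4,ox,oy) for x,y in l])
L=t([(33,102),(213,45),(332,480),(150,537)],0,95,140); S=t([(520,58),(708,95),(662,462),(470,423)],396,395,130)
for n,px,l,th0,c0 in(("long",L,232,.25,(500,280)),("short",S,192,-.15,(520,-330))):
    # corner order: far-left(+x,+y), far-right(+x,-y), near-right, near-left with caddy x ~ world x
    q=np.array([(1,1),(1,-1),(-1,-1),(-1,1)])*[l/2,50]
    def P(p): c,s=np.cos(p[2]),np.sin(p[2]); return np.c_[q@np.array([[c,s],[-s,c]])+p[:2],np.full(4,42)]
    r=least_squares(lambda p:(proj("top",P(p))-px).ravel(),[*c0,th0]); print(n,r.x.round(3),r.fun.round(1))
    print([ray("top",*p,42).round(0) for p in px])
    c,s=np.cos(r.x[2]),np.sin(r.x[2])
    for d in((79,0,-79) if l==232 else(46,-46)): print(d,(r.x[:2]+d*np.array([c,s])).round(1))
E
```

```text
large [547.8  97.7] [543.9 105.3]
pepper [550.8 -10.5] [5.457e+02 4.000e-01]
salt [ 560.9 -134.3] [ 560.2 -129.8]
jam [ 667.5 -129.2] [ 662.8 -120. ]
syrup [442.9  96.6] [443.3 100.4]
small [446.5 -19.2] [443.3 -12.1]
pick [662.5 -14.3] [1048.4 -190.3]
egg [ 453.5 -125.1] [ 454.9 -125.5]
long [4.95653e+02 3.25811e+02 2.88000e-01] [-1.2 -0.3  0.9 -0.4  1.6 -0.1 -1.3  0.7]
[array([592., 404.]), array([620., 313.]), array([398., 248.]), array([372., 338.])]
79 [571.4 348.3]
0 [495.7 325.8]
-79 [419.9 303.3]
short [ 5.23337e+02 -3.45471e+02 -1.95000e-01] [-0.5 -0.3  1.2 -1.   0.6  0.3 -1.2  0.9]
[array([ 626., -316.]), array([ 606., -410.]), array([ 420., -375.]), array([ 441., -281.])]
46 [ 568.5 -354.4]
-46 [ 478.2 -336.6]
```

```bash
python3 - <<'E'
from h import *
f=lambda x,y,s,ox,oy:((x+.5)/s-.5+ox,(y+.5)/s-.5+oy)
T=dict(large=(105,277,146,243,170),pepper=(300,278,118,339,155),salt=(513,262,104,421,110),jam=(496,88,96,298,95),syrup=(109,468,138,393,222),small=(319,460,124,487,177),egg=(498,450,83,546,172),boardNL=(47,572,16,430,473),boardNR=(593,543,16,643,243))
for k,(x,y,z,a,b) in T.items():
    t=f(x,y,3.6,205,95);s=f(a,b,3,150,110)
    r=least_squares(lambda P:np.r_[proj("top",P)[0]-t,proj("side",P)[0]-s],[500,0,100]); print(k,z,r.x.round(1),r.fun.round(1), ray("top",*t,z).round(1),ray("side",*s,z).round(1))
for n,(x,y,th),l in(("long",(495.7,325.8,.288),232),("short",(523.3,-345.5,-.195),192)):
    q=np.array([(1,1),(1,-1),(-1,-1),(-1,1)])*[l/2,50];c,s=np.cos(th),np.sin(th)
    print(n,proj("side",np.c_[q@np.array([[c,s],[-s,c]])+[x,y],np.full(4,42)]).round(0).tolist())
E
```

```text
large 146 [548.9  98.4 142.1] [-0.1 -0.2  0.2  0. ] [547.8  97.7] [543.9 105.3]
pepper 118 [552.3 -10.4 112.5] [-0.1 -0.2  0.2  0. ] [550.8 -10.5] [5.457e+02 4.000e-01]
salt 104 [ 561.9 -134.3  102. ] [-0.2 -0.3  0.3  0. ] [ 560.9 -134.3] [ 560.2 -129.8]
jam 96 [ 669.2 -129.7   91.4] [-0.1 -0.1  0.2  0. ] [ 667.5 -129.2] [ 662.8 -120. ]
syrup 138 [444.1  97.3 136.4] [-0.3 -0.6  0.5  0.1] [442.9  96.6] [443.3 100.4]
small 124 [446.8 -19.2 120.5] [-0.  -0.1  0.1  0. ] [446.5 -19.2] [443.3 -12.1]
egg 83 [ 454.  -124.8   83.4] [-0.1 -0.2  0.3  0. ] [ 453.5 -125.1] [ 454.9 -125.5]
boardNL 16 [386.4 147.6  17.4] [ 0.  0. -0. -0.] [386.4 147.8] [387.3 146. ]
boardNR 16 [ 400.6 -191.9   15. ] [-0.2 -0.5  0.6  0. ] [ 399.5 -192.2] [ 401.  -189.4]
long [[78.0, 295.0], [117.0, 257.0], [254.0, 283.0], [231.0, 328.0]]
short [[303.0, 142.0], [327.0, 133.0], [388.0, 152.0], [365.0, 163.0]]
```

drive_tool(claw=[1,1,1,1,1,1,1,1,1,1,1,1], travel=[[0.425,0.9,0],[0.425,0.9,0],[0.425,0.9,0],[0.425,0.9,0],[0.425,0.9,0],[0.425,0.9,0],[0.425,0.9,0],[0.425,0.9,0],[0.425,0.9,0],[0.425,0.9,0],[0.425,0.9,0],[0.425,0.9,0]], roll=[-0.012,-0.012,-0.012,-0.012,-0.012,-0.012,-0.012,-0.012,-0.012,-0.012,-0.012,-0.012], squeeze=30)

```text
t: 1.1
tool_pos: [464.1, -134.6, 256.2]
ee_rot: [0.0, 0.99, 0.141, -0.0]
contact_force: [0.8, -0.2, -0.4]
finger_gap: 85.6
finger_force: 0.0
```

drive_tool(claw=[1,1,1,1,1,1,1,1,1,1,1,1], travel=[[0.265,0.727,0],[0.265,0.727,0],[0.265,0.727,0],[0.265,0.727,0],[0.265,0.727,0],[0.265,0.727,0],[0.265,0.727,0],[0.265,0.727,0],[0,0,-0.5],[0,0,-0.7],[0,0,-0.5],[0,0,0]], roll=[0,0,0,0,0,0,0,0,0,0,0,0])

```text
t: 2.1
tool_pos: [546.2, 95.6, 184.2]
ee_rot: [0.0, 0.99, 0.142, -0.004]
contact_force: [-0.3, -0.3, 0.0]
finger_gap: 85.3
finger_force: 0.0
```

drive_tool(claw=[1,1,1,1,1,1,1], travel=[[0.06,0.06,-0.3],[0,0,-0.5],[0,0,-0.5],[0,0,-0.4],[0,0,-0.3],[0,0,0],[0,0,0]], roll=[0,0,0,0,0,0,0])

```text
t: 2.68
tool_pos: [551.5, 98.8, 108.7]
ee_rot: [-0.0, 0.99, 0.142, 0.0]
contact_force: [0.4, 0.2, 0.4]
finger_gap: 85.1
finger_force: 0.0
```

```bash
python3 - <<'E'
from station import bot
import cv2,numpy as np
a=[cv2.resize(bot.snapshot(n)["img"][r:r+170,c:c+200],None,fx=2,fy=2) for n,r,c in(("top",110,160),("side",120,150))]
cv2.imwrite("pics/g1.png",np.hstack(a)[:,:,::-1])
E
```

```text
(no output)
```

View pics/g1.png

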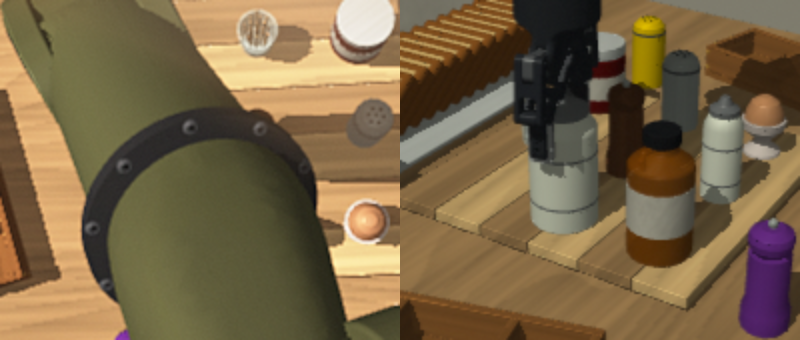

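The side view shows the fingers straddling the bottle body (about 560,150 in the crop). I'll lower a little and close.

drive_tool(claw=[1,1,0,0,0,0,0,0,0,0], travel=[[-0.05,0,-0.15],[0,0,0],[0,0,0],[0,0,0],[0,0,0],[0,0,0],[0,0,0],[0,0,0],[0,0,0],[0,0,0]], roll=[0,0,0,0,0,0,0,0,0,0])

```text
t: 3.62
tool_pos: [549.3, 99.1, 102.9]
ee_rot: [-0.0, 0.99, 0.142, 0.001]
contact_force: [-1.1, 0.7, 5.1]
finger_gap: 63.4
finger_force: 32.5
```

drive_tool(claw=[0,0,0,0,0,0,0,0,0,0,0,0], travel=[[0,0,0.3],[0,0,0.6],[0,0,0.6],[-0.15,0.6,0.2],[-0.17,0.75,0],[-0.17,0.75,0],[-0.17,0.75,0],[-0.17,0.75,0],[-0.17,0.75,0],[-0.17,0.75,0],[-0.17,0.575,0],[0,0,0]], roll=[0,0,0,0,0,0,0,0,0,0,0,0], squeeze=40)

```text
t: 4.62
tool_pos: [492.1, 332.1, 169.9]
ee_rot: [-0.002, 0.989, 0.146, -0.001]
contact_force: [-0.6, 0.6, -2.5]
finger_gap: 62.9
finger_force: 45.3
```

drive_tool(claw=[0,0], travel=[[0,0,0],[0,0,0]], roll=[0,0])

```text
t: 4.78
tool_pos: [495.4, 324.4, 169.5]
ee_rot: [0.001, 0.99, 0.142, -0.001]
contact_force: [0.3, 0.0, -3.5]
finger_gap: 63.3
finger_force: 45.3
```

```bash
python3 - <<'E'
from station import bot
import cv2,numpy as np
a=[cv2.resize(bot.snapshot(n)["img"][r:r+200,c:c+200],None,fx=2,fy=2) for n,r,c in(("top",100,70),("side",160,70))]
cv2.imwrite("pics/g2.png",np.hstack(a)[:,:,::-1])
E
```

```text
(no output)
```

View pics/g2.png

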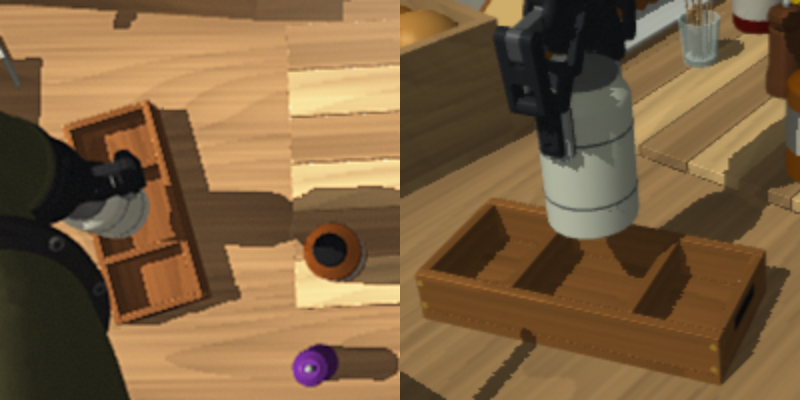

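drive_tool(claw=[0,0,0,0,0,0,0,0], travel=[[0,0.03,-0.3],[0,0,-0.4],[0,0,-0.4],[0,0,-0.3],[0,0,-0.2],[0,0,-0.1],[0,0,0],[0,0,0]], roll=[0,0,0,0,0,0,0,0])

```text
t: 5.55
tool_pos: [495.8, 326.7, 102.6]
ee_rot: [-0.0, 0.99, 0.142, 0.0]
contact_force: [0.5, 0.1, -3.6]
finger_gap: 63.1
finger_force: 45.3
```

```bash
python3 - <<'E'
from station import bot
import cv2,numpy as np
from h import *
print(proj("side",[495,325,83]),proj("side",[495,325,42]))
a=[cv2.resize(bot.snapshot(n)["img"][r:r+200,c:c+200],None,fx=2,fy=2) for n,r,c in(("top",100,70),("side",160,70))]
cv2.imwrite("pics/g3.png",np.hstack(a)[:,:,::-1])
E
```

```text
[[166.40068237 266.08757148]] [[168.86413064 288.90118274]]
```

View pics/g3.png

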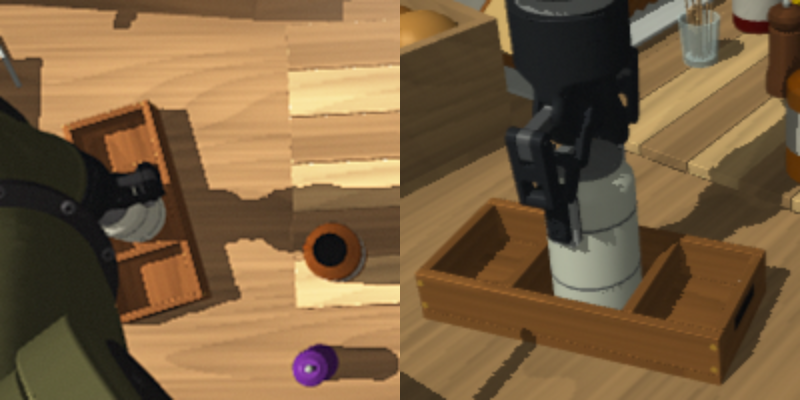

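drive_tool(claw=[0,0,0,0,0,0], travel=[[0.05,0,-0.05],[0,0,-0.05],[0,0,-0.05],[0,0,-0.03],[0,0,0],[0,0,0]], roll=[0,0,0,0,0,0])

```text
t: 6.15
tool_pos: [497.5, 326.8, 95.1]
ee_rot: [0.0, 0.99, 0.142, 0.0]
contact_force: [0.2, -0.7, -2.9]
finger_gap: 62.8
finger_force: 45.4
```

drive_tool(claw=[0,0,0.9,1,1,1,1,1,1,1,1,1], travel=[[0,0,-0.03],[0,0,0],[0,0,0],[0,0,0],[0,0,0],[0,0,0.1],[0,0,0.3],[0,0,0.6],[0,0,0.8],[0,0,0.8],[0,0,0.5],[0,0,0]], roll=[0,0,0,0,0,0,0,0,0,0,0,0])

```text
t: 7.15
tool_pos: [499.0, 328.5, 223.0]
ee_rot: [-0.002, 0.99, 0.142, 0.004]
contact_force: [0.1, -0.0, -0.2]
finger_gap: 85.4
finger_force: 0.0
```

drive_tool(claw=[1,1,1,1,1,1,1,1,1,1,1,1], travel=[[0.124,-0.765,0],[0.124,-0.765,0],[0.124,-0.765,0],[0.124,-0.765,0],[0.124,-0.765,0],[0.124,-0.765,0],[0.124,-0.765,0],[0.124,-0.765,0],[0.124,-0.765,0],[0.124,-0.765,0],[0.124,-0.765,0],[0,0,0]], roll=[0,0,0,0,0,0,0,0,0,0,0,0])

```text
t: 8.15
tool_pos: [552.4, -17.8, 217.1]
ee_rot: [0.002, 0.991, 0.137, -0.001]
contact_force: [0.1, -0.7, -0.6]
finger_gap: 85.5
finger_force: 0.0
```

drive_tool(claw=[1,1,1,1,1,1,1,1,1], travel=[[0,0,0],[0,0,-0.4],[0,0,-0.8],[0,0,-0.8],[0,0,-0.6],[0,0,-0.4],[0,0,-0.3],[0,0,0],[0,0,0]], roll=[0,0,0,0,0,0,0,0,0])

```text
t: 8.9
tool_pos: [551.5, -8.3, 85.5]
ee_rot: [-0.001, 0.99, 0.143, -0.001]
contact_force: [0.7, 0.3, 0.4]
finger_gap: 85.3
finger_force: 0.0
```

drive_tool(claw=[1,1,1,0,0,0,0,0,0,0,0,0], travel=[[0,-0.03,-0.15],[0,0,-0.1],[0,0,0],[0,0,0],[0,0,0],[0,0,0],[0,0,0],[0,0,0],[0,0,0],[0,0,0],[0,0,0],[0,0,0]], roll=[0,0,0,0,0,0,0,0,0,0,0,0], squeeze=30)

```text
t: 9.9
tool_pos: [552.2, -10.9, 76.2]
ee_rot: [0.0, 0.99, 0.142, 0.0]
contact_force: [-0.7, 0.5, 5.6]
finger_gap: 34.9
finger_force: 30.0
```

drive_tool(claw=[0,0,0,0,0,0,0,0,0,0,0,0], travel=[[0,0,0.3],[0,0,0.5],[0,0,0.5],[0,0.4,0.2],[0.04,0.75,0],[0.04,0.75,0],[0.04,0.75,0],[0.04,0.75,0],[0.04,0.75,0],[0.04,0.75,0],[0.04,0.75,0],[0.04,0.75,0]], roll=[0,0,0,0,0,0,0,0,0,0,0,0])

```text
t: 10.9
tool_pos: [564.3, 246.2, 135.2]
ee_rot: [0.0, 0.99, 0.142, -0.001]
contact_force: [0.5, 0.4, -2.2]
finger_gap: 35.3
finger_force: 30.6
```

drive_tool(claw=[0,0,0,0,0,0,0,0], travel=[[0.04,0.75,0],[0.04,0.75,0],[0.04,0.6,0],[0.04,0.35,0],[0,0.1,0],[0,0,0],[0,0,0],[0,0,0]], roll=[0,0,0,0,0,0,0,0])

```text
t: 11.57
tool_pos: [571.6, 344.7, 135.5]
ee_rot: [0.001, 0.99, 0.141, -0.0]
contact_force: [0.1, -0.4, -1.6]
finger_gap: 35.3
finger_force: 30.5
```

drive_tool(claw=[0,0,0,0,0,0,0,0], travel=[[0,0.08,-0.2],[0,0,-0.4],[0,0,-0.4],[0,0,-0.3],[0,0,-0.15],[0,0,0],[0,0,0],[0,0,0]], roll=[0,0,0,0,0,0,0,0])

```text
t: 12.23
tool_pos: [571.7, 350.5, 78.6]
ee_rot: [-0.0, 0.99, 0.142, 0.001]
contact_force: [1.2, -0.2, -1.7]
finger_gap: 35.3
finger_force: 30.5
```

```bash
python3 - <<'E'
from station import bot
import cv2,numpy as np
a=[cv2.resize(bot.snapshot(n)["img"][r:r+200,c:c+200],None,fx=2,fy=2) for n,r,c in(("top",100,70),("side",160,70))]
cv2.imwrite("pics/g4.png",np.hstack(a)[:,:,::-1])
E
```

```text
(no output)
```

View pics/g4.png

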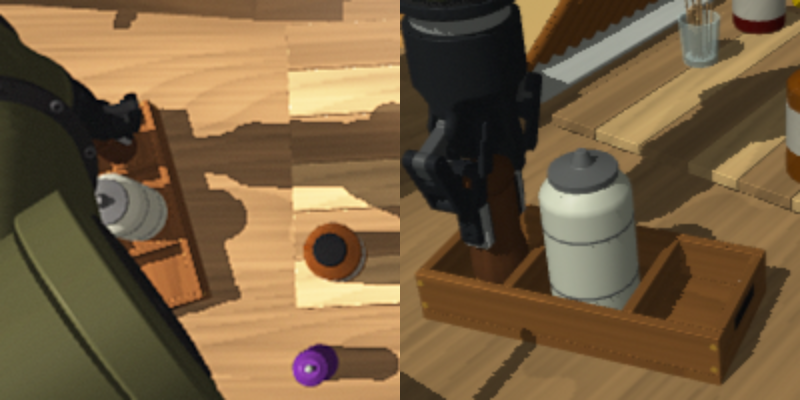

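drive_tool(claw=[0,0,0,0,0,0,0,0], travel=[[0,-0.03,-0.1],[0,0,-0.05],[0,0,-0.05],[0,0,-0.04],[0,0,-0.02],[0,0,0],[0,0,0],[0,0,0]], roll=[0,0,0,0,0,0,0,0])

```text
t: 13.0
tool_pos: [571.2, 349.0, 68.3]
ee_rot: [0.0, 0.99, 0.142, 0.0]
contact_force: [-2.3, -1.5, 5.2]
finger_gap: 34.8
finger_force: 31.1
```

drive_tool(claw=[0.7,1,1,1,1,1,1,1,1,1,1,1], travel=[[0,0,0],[0,0,0],[0,0,0],[0,0,0],[0,0,0],[0,0,0],[0,0,0.2],[0,0,0.5],[0,0,0.8],[0,0,0.9],[0,0,0.9],[0,0,0.4]], roll=[0,0,0,0,0,0,0,0,0,0,0,0])

```text
t: 14.0
tool_pos: [572.4, 350.2, 221.5]
ee_rot: [-0.002, 0.99, 0.142, 0.003]
contact_force: [2.1, 0.6, -0.0]
finger_gap: 85.3
finger_force: 0.0
```

drive_tool(claw=[1,1,1,1,1,1,1,1,1,1,1,1], travel=[[0,-0.5,0],[-0.02,-0.95,0],[-0.02,-0.95,0],[-0.02,-0.95,0],[-0.02,-0.95,0],[-0.02,-0.95,0],[-0.02,-0.95,0],[-0.02,-0.95,0],[-0.02,-0.95,0],[-0.02,-0.95,0],[-0.02,-0.95,0],[-0.02,-0.95,0]], roll=[0,0,0,0,0,0,0,0,0,0,0,0])

```text
t: 15.0
tool_pos: [562.1, -90.8, 216.3]
ee_rot: [0.0, 0.99, 0.142, 0.0]
contact_force: [0.5, 0.4, -0.8]
finger_gap: 85.1
finger_force: 0.0
```

drive_tool(claw=[1,1,1,1,1,1,1,1,1,1,1,1], travel=[[0,-0.8,0],[0,-0.3,0],[0,0,0],[0,0,0],[0,0,-0.3],[0,0,-0.7],[0,0,-0.8],[0,0,-0.6],[0,0,-0.4],[0,0,-0.3],[0,0,0],[0,0,0]], roll=[0,0,0,0,0,0,0,0,0,0,0,0])

```text
t: 16.0
tool_pos: [562.6, -130.7, 91.5]
ee_rot: [-0.001, 0.99, 0.143, -0.0]
contact_force: [0.0, -0.3, -0.2]
finger_gap: 85.1
finger_force: 0.0
```

Salt grasp: TCP z 82, y −134.

drive_tool(claw=[1,1,1,0,0,0,0,0,0,0,0,0], travel=[[0,-0.06,-0.15],[0,0,-0.1],[0,0,0],[0,0,0],[0,0,0],[0,0,0],[0,0,0],[0,0,0],[0,0,0],[0,0,0],[0,0,0],[0,0,0]], roll=[0,0,0,0,0,0,0,0,0,0,0,0], squeeze=30)

```text
t: 17.0
tool_pos: [562.6, -135.3, 81.9]
ee_rot: [0.0, 0.99, 0.142, 0.0]
contact_force: [-0.1, 1.7, 5.7]
finger_gap: 41.2
finger_force: 31.7
```

drive_tool(claw=[0,0,0,0,0,0,0,0,0,0,0,0], travel=[[0,0,0.3],[0,0,0.5],[0,0,0.5],[0,0.4,0.2],[0,0.8,0],[0,0.8,0],[0,0.8,0],[0,0.8,0],[0,0.8,0],[0,0.8,0],[0,0.8,0],[0,0.8,0]], roll=[0,0,0,0,0,0,0,0,0,0,0,0])

```text
t: 18.0
tool_pos: [561.5, 138.7, 140.8]
ee_rot: [-0.0, 0.99, 0.142, -0.001]
contact_force: [0.3, 0.4, -2.3]
finger_gap: 41.1
finger_force: 31.2
```

drive_tool(claw=[0,0,0,0,0,0,0,0,0,0,0,0], travel=[[-0.1,0.8,0],[-0.4,0.6,0],[-0.45,0.55,0],[-0.45,0.55,0],[-0.45,0.45,0],[-0.45,0.45,0],[-0.45,0.35,0],[-0.45,0.27,0],[-0.35,0.13,0],[0,0,0],[0,0,0],[0,0,0]], roll=[0,0,0,0,0,0,0,0,0,0,0,0])

```text
t: 19.0
tool_pos: [421.0, 301.9, 141.3]
ee_rot: [0.0, 0.99, 0.141, 0.0]
contact_force: [-0.4, 1.3, -2.3]
finger_gap: 41.0
finger_force: 31.1
```

drive_tool(claw=[0,0,0,0,0,0,0,0], travel=[[0,0.02,-0.2],[0,0,-0.3],[0,0,-0.2],[0,0,0],[0,0,0],[0,0,0],[0,0,0],[0,0,0]], roll=[0,0,0,0,0,0,0,0])

```text
t: 19.67
tool_pos: [420.7, 303.6, 113.9]
ee_rot: [-0.0, 0.99, 0.142, 0.0]
contact_force: [-0.2, 0.1, -1.7]
finger_gap: 41.4
finger_force: 31.1
```

```bash
python3 - <<'E'
from station import bot
import cv2,numpy as np
a=[cv2.resize(bot.snapshot(n)["img"][r:r+200,c:c+200],None,fx=2,fy=2) for n,r,c in(("top",100,70),("side",160,70))]
cv2.imwrite("pics/g5.png",np.hstack(a)[:,:,::-1])
E
```

```text
(no output)
```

View pics/g5.png

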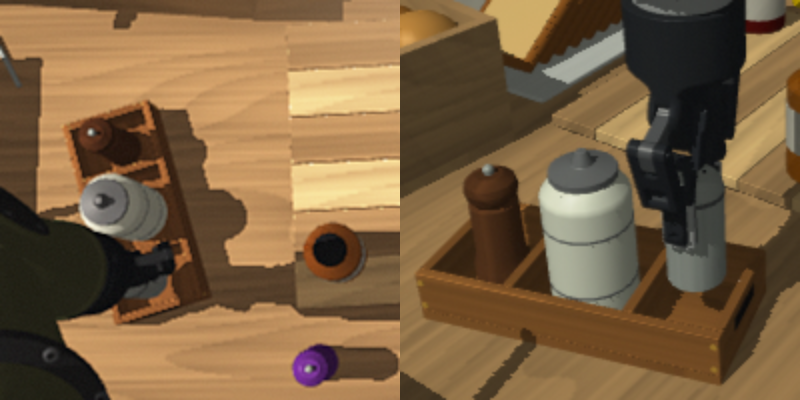

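drive_tool(claw=[0,0,0,0,0,0,0,0,0], travel=[[0,0,-0.2],[0,0,-0.3],[0,0,-0.25],[0,0,-0.1],[0,0,-0.06],[0,0,-0.05],[0,0,-0.05],[0,0,0],[0,0,0]], roll=[0,0,0,0,0,0,0,0,0])

```text
t: 20.52
tool_pos: [420.5, 303.9, 73.6]
ee_rot: [-0.0, 0.99, 0.142, 0.0]
contact_force: [-1.1, 0.4, 2.4]
finger_gap: 41.1
finger_force: 30.9
```

drive_tool(claw=[0.7,1,1,1,1,1,1,1,1,1,1,1], travel=[[0,0,0],[0,0,0],[0,0,0],[0,0,0],[0,0,0],[0,0,0],[0,0,0.25],[0,0,0.5],[0,0,0.8],[0,0,0.9],[0,0,0.8],[0,0,0.3]], roll=[0,0,0,0,0,0,0,0,0,0,0,0])

```text
t: 21.52
tool_pos: [421.4, 304.6, 220.3]
ee_rot: [-0.002, 0.99, 0.142, 0.003]
contact_force: [0.9, 1.1, -0.1]
finger_gap: 85.6
finger_force: 0.0
```

drive_tool(claw=[1,1,1,1,1,1,1,1,1,1,1,1], travel=[[0.06,-0.5,0],[0.06,-0.5,0],[0.06,-0.5,0],[0.06,-0.5,0],[0.06,-0.5,0],[0.06,-0.5,0],[0.06,-0.5,0],[0.06,-0.5,0],[0.06,-0.5,0],[0.06,-0.5,0],[0,-0.17,0],[0,0,0]], roll=[-0.048,-0.048,-0.048,-0.048,-0.048,-0.048,-0.048,-0.048,-0.048,-0.048,0,0])

```text
t: 22.52
tool_pos: [444.4, 95.1, 215.6]
ee_rot: [0.0, 0.995, -0.098, 0.0]
contact_force: [0.5, 0.8, 0.7]
finger_gap: 85.7
finger_force: 0.0
```

drive_tool(claw=[1,1,1,1,1,1,1,1,1], travel=[[0,0,0],[0,0,-0.3],[0,0,-0.6],[0,0,-0.6],[0,0,-0.5],[0,0,-0.4],[0,0,-0.2],[0,0,0],[0,0,0]], roll=[0,0,0,0,0,0,0,0,0])

```text
t: 23.27
tool_pos: [444.4, 97.6, 111.3]
ee_rot: [-0.0, 0.995, -0.097, -0.0]
contact_force: [0.3, -0.3, 0.0]
finger_gap: 85.4
finger_force: 0.0
```

drive_tool(claw=[1,1,1,0,0,0,0,0,0,0,0,0], travel=[[0,0,-0.25],[0,0,-0.18],[0,0,0],[0,0,0],[0,0,0],[0,0,0],[0,0,0],[0,0,0],[0,0,0],[0,0,0],[0,0,0],[0,0,0]], roll=[0,0,0,0,0,0,0,0,0,0,0,0], squeeze=40)

```text
t: 24.27
tool_pos: [445.0, 97.1, 94.7]
ee_rot: [-0.0, 0.995, -0.097, 0.001]
contact_force: [-0.2, 1.2, 5.9]
finger_gap: 59.1
finger_force: 42.0
```

drive_tool(claw=[0,0,0,0,0,0,0,0,0,0,0,0], travel=[[0,0,0.3],[0,0,0.5],[0,0,0.6],[0,0,0.6],[0.2,0,0.6],[0.4,-0.2,0.4],[0.5,-0.4,0],[0.5,-0.5,0],[0.5,-0.6,0],[0.3,-0.7,0],[0.1,-0.8,0],[0,-0.8,0]], roll=[0,0,0,0,0,0,0,0,0,0,0,0])

```text
t: 25.27
tool_pos: [544.8, -64.6, 213.2]
ee_rot: [-0.0, 0.995, -0.097, -0.0]
contact_force: [-0.0, -0.7, -5.5]
finger_gap: 59.4
finger_force: 45.0
```

drive_tool(claw=[0,0,0,0,0,0,0,0,0,0,0,0], travel=[[0,-0.8,0],[0,-0.8,0],[-0.1,-0.8,0],[-0.2,-0.8,0],[-0.3,-0.75,0],[-0.35,-0.75,0],[-0.35,-0.65,0],[-0.25,-0.6,0],[-0.1,-0.5,0],[0,-0.3,0],[0,0,0],[0,0,0]], roll=[0,0,0,0,0,0,0,0,0,0,0,0])

```text
t: 26.27
tool_pos: [478.5, -333.0, 213.4]
ee_rot: [-0.001, 0.995, -0.098, -0.0]
contact_force: [0.3, 1.1, -4.5]
finger_gap: 59.2
finger_force: 45.0
```

drive_tool(claw=[0,0,0,0,0,0,0,0], travel=[[0,-0.07,-0.3],[0,0,-0.5],[0,0,-0.5],[0,0,-0.5],[0,0,-0.3],[0,0,0],[0,0,0],[0,0,0]], roll=[0,0,0,0,0,0,0,0])

```text
t: 26.93
tool_pos: [479.5, -335.4, 130.7]
ee_rot: [-0.0, 0.995, -0.097, 0.001]
contact_force: [0.5, 0.2, -5.1]
finger_gap: 58.9
finger_force: 45.0
```

```bash
python3 - <<'E'
from station import bot
import cv2,numpy as np
a=[cv2.resize(bot.snapshot(n)["img"][r:r+160,c:c+200],None,fx=2,fy=2) for n,r,c in(("top",110,330),("side",50,220))]
cv2.imwrite("pics/g6.png",np.hstack(a)[:,:,::-1])
E
```

```text
(no output)
```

View pics/g6.png

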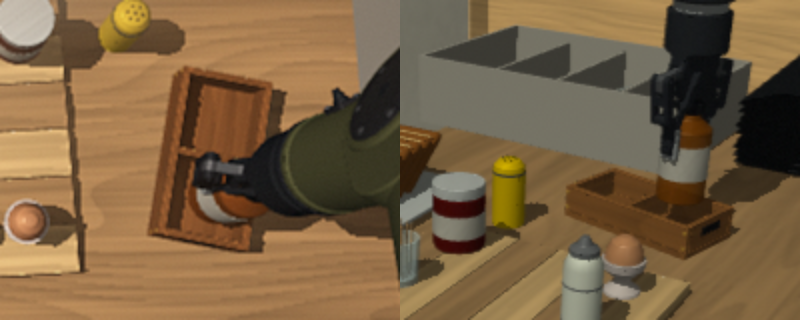

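drive_tool(claw=[0,0,0,0,0,0,0,0,0,0], travel=[[0,-0.02,-0.2],[0,0,-0.3],[0,0,-0.25],[0,0,-0.15],[0,0,-0.06],[0,0,-0.06],[0,0,-0.05],[0,0,-0.04],[0,0,0],[0,0,0]], roll=[0,0,0,0,0,0,0,0,0,0])

```text
t: 27.87
tool_pos: [478.9, -337.1, 86.8]
ee_rot: [0.0, 0.995, -0.097, 0.001]
contact_force: [-1.5, 1.5, 4.5]
finger_gap: 59.2
finger_force: 45.7
```

drive_tool(claw=[0.8,1,1,1,1,1,1,1,1,1,1,1], travel=[[0,0,0],[0,0,0],[0,0,0],[0,0,0],[0,0,0],[0,0,0.2],[0,0,0.5],[0,0,0.8],[0,0,0.9],[0,0,0.6],[0,0,0.2],[0,0,0]], roll=[0,0,0,0,0,0,0,0,0,0,0,0])

```text
t: 28.87
tool_pos: [479.4, -337.7, 216.4]
ee_rot: [0.001, 0.995, -0.097, 0.002]
contact_force: [-0.9, 0.9, -1.1]
finger_gap: 85.4
finger_force: 0.0
```

drive_tool(claw=[1,1,1,1,1,1,1,1,1,1,1,1], travel=[[0.475,0.52,0],[0.475,0.52,0],[0.475,0.52,0],[0.475,0.52,0],[0.475,0.52,0],[0.475,0.52,0],[0.475,0.52,0],[0.475,0.52,0],[0.475,0.52,0],[0.475,0.52,0],[0,0,0],[0,0,0]], roll=[0,0,0,0,0,0,0,0,0,0,0,0])

```text
t: 29.87
tool_pos: [668.5, -126.4, 211.0]
ee_rot: [-0.001, 0.995, -0.096, -0.002]
contact_force: [-0.5, -0.9, 0.6]
finger_gap: 85.5
finger_force: 0.0
```

drive_tool(claw=[1,1,1,1,1,1,1,1,1], travel=[[0,0,-0.3],[0,0,-0.6],[0,0,-0.7],[0,0,-0.6],[0,0,-0.4],[0,0,-0.2],[0,0,0],[0,0,0],[0,0,0]], roll=[0,0,0,0,0,0,0,0,0])

```text
t: 30.62
tool_pos: [668.9, -129.6, 102.7]
ee_rot: [0.0, 0.995, -0.098, 0.001]
contact_force: [-0.6, 0.1, 0.2]
finger_gap: 84.9
finger_force: 0.0
```

Target TCP z 82 (66 above the base).

drive_tool(claw=[1,1,1,0,0,0,0,0,0,0,0,0], travel=[[0,0,-0.3],[0,0,-0.2],[0,0,0],[0,0,0],[0,0,0],[0,0,0],[0,0,0],[0,0,0],[0,0,0],[0,0,0],[0,0,0],[0,0,0]], roll=[0,0,0,0,0,0,0,0,0,0,0,0])

```text
t: 31.62
tool_pos: [668.7, -129.1, 81.8]
ee_rot: [0.0, 0.995, -0.097, 0.0]
contact_force: [0.7, -0.3, 3.1]
finger_gap: 61.0
finger_force: 44.6
```

drive_tool(claw=[0,0,0,0,0,0,0,0,0,0,0,0], travel=[[0,0,0.3],[0,0,0.5],[0,0,0.6],[0,0,0.6],[-0.2,-0.2,0.4],[-0.5,-0.4,0],[-0.5,-0.6,0],[-0.5,-0.7,0],[-0.4,-0.7,0],[-0.3,-0.7,0],[-0.1,-0.7,0],[0,-0.6,0]], roll=[0,0,0,0,0,0,0,0,0,0,0,0])

```text
t: 32.62
tool_pos: [565.0, -316.1, 177.7]
ee_rot: [0.0, 0.995, -0.099, -0.001]
contact_force: [-0.0, 0.2, -3.4]
finger_gap: 60.8
finger_force: 44.9
```

drive_tool(claw=[0,0,0,0,0,0,0,0,0,0], travel=[[0,-0.5,0],[0,-0.4,0],[0,-0.13,0],[0,0,0],[0,0,0],[0,0,-0.3],[0,0,-0.5],[0,0,-0.4],[0,0,0],[0,0,0]], roll=[0,0,0,0,0,0,0,0,0,0])

```text
t: 33.45
tool_pos: [568.5, -351.9, 128.9]
ee_rot: [-0.001, 0.995, -0.096, -0.001]
contact_force: [0.0, 0.4, -3.3]
finger_gap: 61.1
finger_force: 45.0
```

```bash
python3 - <<'E'
from station import bot
import cv2,numpy as np
a=[cv2.resize(bot.snapshot(n)["img"][r:r+160,c:c+200],None,fx=2,fy=2) for n,r,c in(("top",110,330),("side",50,220))]
cv2.imwrite("pics/g7.png",np.hstack(a)[:,:,::-1])
E
```

```text
(no output)
```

View pics/g7.png

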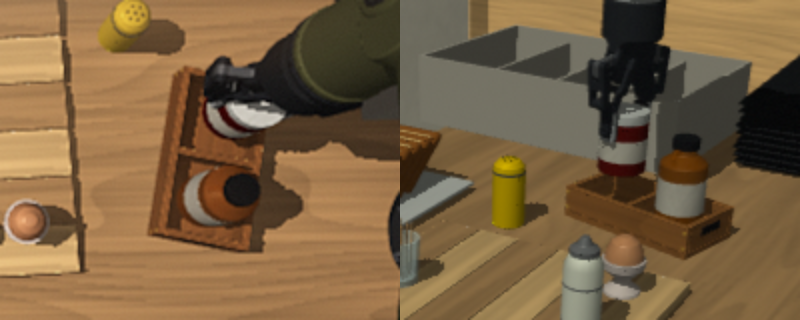

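Syrup stands in the near pocket (crop 215,200) and the jar is over the far one (crop 240,115). Lowering.

drive_tool(claw=[0,0,0,0,0,0,0,0,0,0,0], travel=[[0,-0.04,-0.2],[0,0,-0.35],[0,0,-0.35],[0,0,-0.2],[0,0,-0.1],[0,0,-0.06],[0,0,-0.05],[0,0,-0.05],[0,0,-0.03],[0,0,0],[0,0,0]], roll=[0,0,0,0,0,0,0,0,0,0,0])

```text
t: 34.47
tool_pos: [568.5, -355.9, 74.2]
ee_rot: [0.0, 0.995, -0.097, 0.0]
contact_force: [-0.6, 0.3, -3.0]
finger_gap: 61.1
finger_force: 45.1
```

drive_tool(claw=[0,0,0,0.8,1,1,1,1,1,1,1,1], travel=[[0,0,-0.03],[0,0,0],[0,0,0],[0,0,0],[0,0,0],[0,0,0],[0,0,0],[0,0,0.2],[0,0,0.5],[0,0,0.8],[0,0,0.9],[0,0,0.9]], roll=[0,0,0,0,0,0,0,0,0,0,0,0])

```text
t: 35.47
tool_pos: [568.1, -355.6, 206.3]
ee_rot: [-0.0, 0.995, -0.097, -0.0]
contact_force: [0.7, -0.8, -0.6]
finger_gap: 85.1
finger_force: 0.0
```

drive_tool(claw=[1,1,1,1,1,1,1,1,1,1], travel=[[0,0,0.6],[0,-0.4,0.4],[-0.2,-0.6,0],[-0.4,-0.6,0],[-0.4,-0.6,0],[-0.4,-0.6,0],[-0.4,-0.6,0],[-0.2,-0.4,0],[0,0,0],[0,0,0]], roll=[0,0,0,0,0,0,0,0,0,0])

```text
t: 36.3
tool_pos: [487.8, -508.6, 244.8]
ee_rot: [-0.0, 0.995, -0.099, 0.0]
contact_force: [1.0, 0.2, -0.2]
finger_gap: 85.7
finger_force: 0.0
```

```bash
python3 - <<'E'
from station import bot
import cv2,numpy as np
a=[bot.snapshot(n)["img"][r:r+260] for n,r in(("top",80),("side",110))]
cv2.imwrite("pics/end.png",np.vstack(a)[:,:,::-1])
E
```

```text
(no output)
```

View pics/end.png

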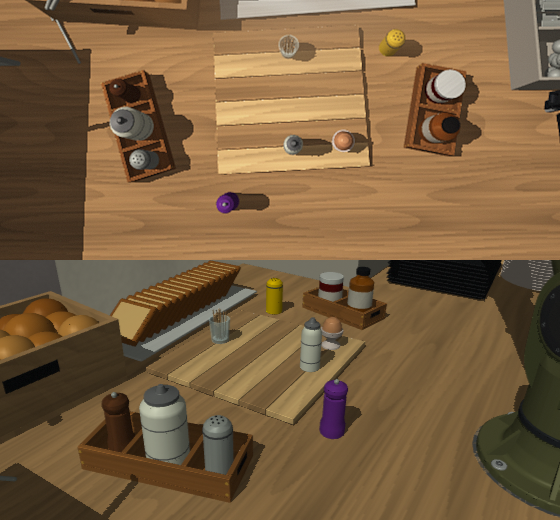

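All five stand upright in their pockets: the long caddy is at top-view crop (135,125) and the short one at (437,108). The bystanders at (289,45), (293,145) and (343,140) are unmoved.

```bash
python3 -c "
from station import bot
print(bot.finish_job())"
```

```text
the job is handed in; nothing more can be done
None
```

Both caddies are made up and the job is handed in at about 36 s of robot time; the final pictures show all five items upright in their own pockets and the three bystanders still in place, though no verdict came back.

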